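Wedge a tin tight in a delivery crate

ROBOT

A 7-joint arm with a two-finger parallel gripper is mounted at the origin on the work surface. World frame = base frame: x ahead of the robot, y to its left, z up, the work surface at z = 0. Lengths are in m, angles in rad, forces in N, time in s.
With the tool pointing down it reaches from about 0.4 to 0.925 m from the base axis. Payload 5.6 kg.
Tool frame: the origin (TCP) lies midway between the tips of the shut fingers; the grasp point (between the pads) lies 19 mm behind it; z points along the fingers, y is the line along which they close (so a half turn about z gives the same grasp; the last joint's range is limited). The gripper opens to 85 mm and grips with 20 to 120 N. Pads are 22 mm wide; open, the fingers measure 114 mm over their backs; the gripper's body (76 mm by 85 mm) begins 54 mm behind the grasp point. The pads swing forward as they close: fully open they stand 13 mm farther back than shut.
Start: joints at [1.098, 0.468, -0.012, 1.603, 0.006, 1.071, -0.056], TCP at [0.271, -0.591, 0.231] pointing down, gripper open.
Joint ranges: [-2.53, 2.53], [-0.31, 2.02], [-1.57, 1.55], [0.28, 2.44], [-1.29, 4.43], [0.15, 1.84], [-2.92, 2.92]. Speed limits (rad/s): [2.57, 2.57, 3.14, 3.14, 3.14, 3.14, 3.14].

INTERFACE

Orientations are given as a rotation vector (axis times angle).
In Python, from bench import readout, vision, order gives the robot as it stands.
- The arm moves only by the tool step_arm, never from a script. Its argument "moves" is a list of rows, each an object with "grip": the finger opening in cm, from 0 to 8.54; "translation": the shift along the tool's x, y, z in cm, a list of three; "yaw": the turn about the tool's z in degrees. A call has 1 to 5 rows; each row shifts and turns the commanded pose from where the row before left it, along the tool's axes as they then stand; what a row does not reach is not made up. A row lasts 1/8 s, in which the tool goes at most 62.5 mm and 10.7 degrees, less where a joint would pass 70% of its speed; a pose out of reach is approached as far as the arm can. A call is refused whole if a number of a shift passes 6.25 or a number of a turn 10.7, either way. A call with a gripper value outside its range is refused whole. The fingers move at their own pace and stop on an object; "grip_force" is the grip in N (left out, the last holds). Time passes only in rows, so rows that do not move let the fingers close. It gives the time, the measured TCP pose, the force, the opening and the grip force at its end, in the units of the state.
- readout.state(): the state, without advancing time (a new reading comes with each control period).
- vision.grab_frame(name): name is "side" or "top"; returns a dict with "frame" (420x560x3 uint8, blue, green, red), "camera_matrix" (3x3 intrinsics, pixels), "R" (3x3) and "t" (3): a world point X has camera coordinates R X + t. Camera axes: x right, y down, z forward; pixel columns grow to the right and rows downward; lengths in m; the calibration is good to about 2 mm. A picture is of the moment at which its call begins. There is no depth.
- order.job_done(): hands the job in; it is judged then, once.
The state is a dict: "time": time; "joint_pos": joint angles; "dq": joint speeds; "joint_torque": joint torques, N m; "ee_pos": TCP position; "tool_rot": TCP orientation; "force": force on the tool from outside, world axes, zero at the start; "torque": the same for the moment, N m; "finger_gap": finger opening in m; "finger_force": force on a finger pad.
Only numpy, scipy, OpenCV 4.12 (cv2) and the standard library are available. Lean on these libraries where they do the work, as an engineer would, in place of code of your own. Each camera call takes 0.05 s, during which the arm holds its last target. There are 200 camera calls.

TASK

Make the square tin fast in the wooden delivery crate: stand the loose wooden wedge, thin end down, in the slot between the tin and the crate's sloping cheek and let go of it, then tap it down with the wooden tamper until the tin is locked tight against the stop batten and firm taps move the wedge no more. Do not hit or press so hard that the tin is dented, stand the tamper back upright on the table and let it go, and leave everything else where it is.

Things in the scene. Friction and masses are not known exactly. Their poses are not given: they have to be found in the camera images.
- crate: Low open wooden crate fixed to the table: floor board 170 (x) by 200 (y) by 12 mm; origin at the centre of its underside, z up. On its +y side stands a wooden cheek, 110 mm long (x), 85 mm above the board, its inner face sloping 20 in 110 in the upper 55 mm so that the slot beside it, along x, narrows downward. Low end rails (20 mm high, inner faces at x = +-54 mm) hold the tin in x.
- cheek_rim (a point): Middle of the top inner edge of the sloping cheek, at (0, 65, 97) mm in the crate's frame; axes as the crate's. The slot's mouth lies from here towards the crate's -y as far as the tin's side; 12 to 16 mm wide at the start.
- batten: Wooden stop batten, 100 (x) by 25 (y) by 60 mm high, fixed on the crate's board on its -y side, parallel to the crate's axes. Origin at the centre of its underside. On its +y face sits a steel face plate, 5 mm thick, set by screws to stand 0 to 6 mm proud of the batten: how far is not measured. The tin must end pressed on this plate (part of the batten).
- tin: Full square steel tin, 100 by 100 by 85 mm high, about 0.45 kg, loose on the crate's board between batten and slot, its top level with the cheek's rim; origin at the centre of its underside, axes as the crate's. Starts 0.7 to 6.5 mm clear of the batten's plate; slides with friction. Taps of up to 10 N may fail to shift it; it dents if the wedge presses it with over 60 N.
- wedge: Light wooden wedge, 110 mm high, 40 wide (x, parallel faces to grip), 80 g, standing thin end down in the holder. Origin under the middle of the thin end. Thin end 8 mm thick (y -4 to 4), head 28 (y -4 to 24): its flat -y face goes to the tin, the sloping +y face to the cheek, axes as the crate's. Tight, its head is 30 to 85 mm above the rim, unforeseeably. Friction keeps it in.
- wedge_head (a point): Centre of the wedge's flat top (the head to tap), 110 mm above its tip; axes as the wedge's. The wedge is tight when taps of 15 to 20 N no longer move it down.
- holder: Plywood block 85 (x) by 60 (y) by 50 mm high, fixed to the table, with one upright socket (45 by 19 mm, floor 5 mm above the table) in which the wedge stands loosely, its head 115 mm above the table; origin at the centre of its underside.
- tamper: Wooden hand tamper of about 0.25 kg standing upright on the table: round head 44 mm across and 45 mm high at the bottom, above it a round handle 25 mm across, its top 120 mm above the underside. Origin at the centre of its underside (the striking face), z along the handle.
- tamper_handle (a point): Point on the tamper's axis at which to grip the handle, 95 mm above its underside.
- tall_can: Bystander: food can 74 mm across, 110 mm high, standing; origin under its centre.
- low_can: Bystander: low can 86 mm across, 38 mm high; origin under its centre.
- spacer: Bystander: straight-sided wooden block 45 x 45 x 70 mm high; origin under its centre.
- tape_roll: Bystander: roll of tape 100 mm across, 45 mm high, lying flat; origin under its centre.
- jar: Bystander: jar 68 mm across, 100 mm high; origin under its centre.
- spare_can: Bystander: food can 74 mm across, 110 mm high, standing; origin under its centre.
- marker: Bystander: black marker pen 120 mm long, 16 mm thick, lying; origin under its middle.
Things that resemble listed ones, but are neither listed nor needed, are in the scene too. Leave any turquoise look-alike of the wedge alone.

How it is judged:
By the outcome, as a careful person would: the job done as asked, in the order asked, and still so for the second after the job is handed in, with the robot touching nothing.
It also fails if it takes over 67 s, if anything falls off the work surface, if the arm or the gripper's body presses on something with over 40 N, if the wrist force passes 120 N, or if a joint passes its speed limit or range.

## Working session

There is one attempt and no reset: what is moved stays moved. The work goes in short steps, Python scripts to look and compute and a tool call to move; the robot and the scene stay as the last step left them, time stands still between calls to the robot, and variables do not carry over. Pictures are saved under pics/ and viewed, at most 10 in all, crops included, and the job is handed in when it is done.

Besides the shell and the picture viewer there is one more tool, called after "Call:" by a JSON object that holds its "op" and its "data". step_arm: Moves the arm, as the interface text tells. Its arguments: {"type":"object","properties":{"moves":{"type":"array","items":{"type":"object","properties":{"grip":{"type":"number"},"translation":{"type":"array","items":{"type":"number"}},"yaw":{"type":"number"}}}},"grip_force":{"type":"number"}},"required":["moves"]}

```bash
mkdir -p pics; ls; cat > h.py <<'E'
import numpy as np, cv2
from bench import readout, vision, order
def grab(n,save=None):
    f=vision.grab_frame(n)
    if save: cv2.imwrite('pics/'+save,f['frame'])
    return f
def ray(f,u,v):
    K,R,t=map(np.array,(f['camera_matrix'],f['R'],f['t']))
    d=R.T@np.linalg.solve(K,[u,v,1.]); return -R.T@t, d
def onz(f,u,v,z):
    c,d=ray(f,u,v); return c+d*(z-c[2])/d[2]
def proj(f,X):
    p=np.array(f['camera_matrix'])@(np.array(f['R'])@np.array(X)+np.array(f['t'])); return p[:2]/p[2]
E
python3 - <<'E'
from h import *
import pickle
a=grab('top','t0.png');b=grab('side','s0.png')
pickle.dump((a,b),open('f0.pkl','wb'))
s=readout.state();print(s['ee_pos'],s['tool_rot'],s['force'],s['time'])
for f in(a,b):print(ray(f,280,210))
E
```

```text
pics
[ 0.27058192 -0.59045121  0.23042124] [-3.06783513e+00 -6.69469013e-01  6.93910174e-04] [ 0.38134937 -0.81749802  0.02732294] 0.1
(array([ 0.22819852, -0.00260279,  1.20652031]), array([ 0.20534125,  0.0034781 , -0.97874501]))
(array([ 0.46046125, -0.66973613,  0.8017545 ]), array([ 0.02731774,  0.67381986, -0.73854721]))
```

View pics/t0.png

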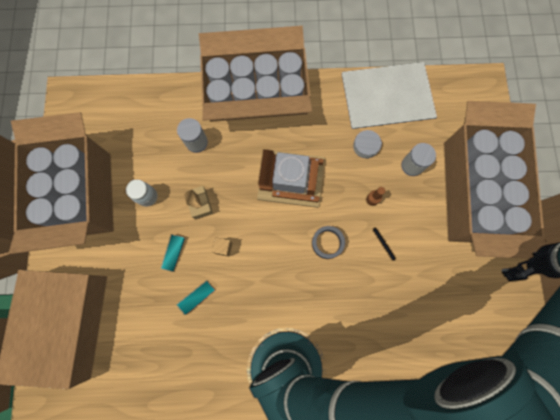

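View pics/s0.png

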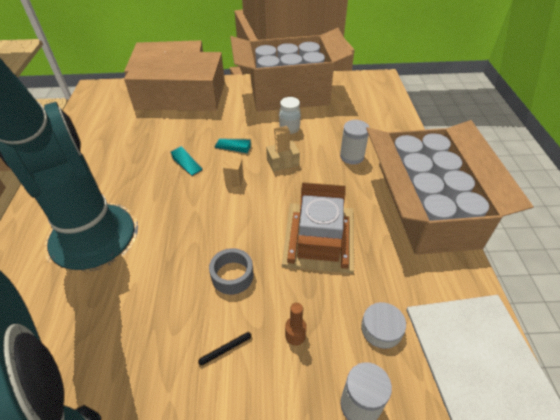

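The top view shows the crate at about (292,178), with the cheek on its left (+y). The holder with a wooden wedge is at (200,200), the spacer at (223,245) and the tamper at (376,196). Turquoise look-alikes lie at (173,252) and (196,297). In the side view the crate is at (322,222), the holder with the wedge at (283,150) and the tamper at (296,325). The wedge candidates are the wood one in the holder and the two turquoise ones. The holder one fits the description, so I'll confirm it in one enlarged mosaic.

```bash
python3 - <<'E'
from h import *
import pickle
a,b=pickle.load(open('f0.pkl','rb'))
def c(f,x,y,w,h,s):return cv2.resize(f['frame'][y:y+h,x:x+w],None,fx=s,fy=s,interpolation=cv2.INTER_CUBIC)
# 400x300 each
m=np.vstack([np.hstack([c(a,250,140,80,60+10,5)[:300],c(a,170,170,80,60,5)]),np.hstack([c(b,280,180,80,90,10/3)[:300].copy() if 0 else cv2.resize(b['frame'][180:270,270:390],(400,300),interpolation=cv2.INTER_CUBIC),c(b,240,115,80,60,5)])])
cv2.imwrite('pics/m1.png',m)
E
```

```text
(no output)
```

View pics/m1.png

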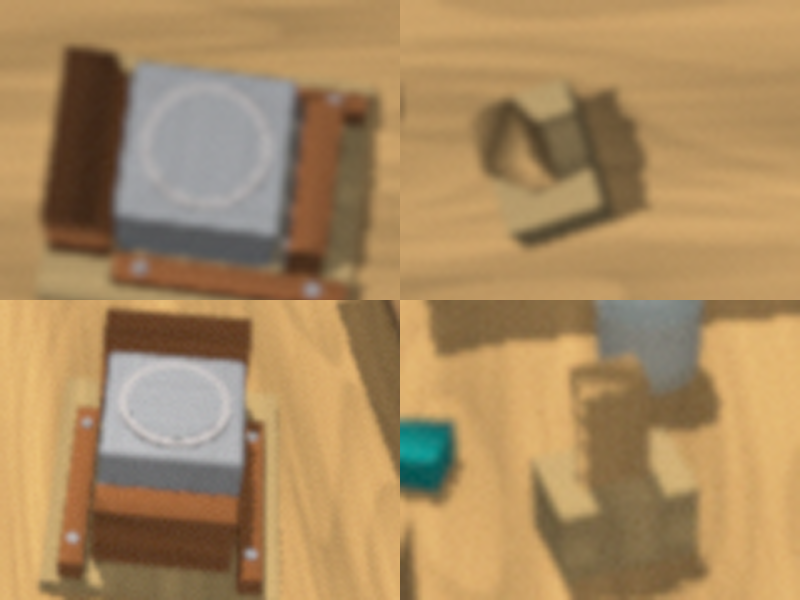

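The mosaic confirms the wooden wedge standing in the plywood holder (top about (200,198), side about (283,138)), so that is the one meant. The tin's top corners are at about (276,152), (309,156), (306,188) and (273,184). I'll take a sharper view for measuring.

```bash
python3 - <<'E'
from h import *
import pickle
a,b=pickle.load(open('f0.pkl','rb'))
# average several frames for noise
def avg(n,k=4):
    fs=[vision.grab_frame(n) for _ in range(k)]
    f=fs[0]; f['frame']=np.mean([x['frame'] for x in fs],0).astype(np.uint8); return f
def c(f,x,y,w,h,s):
    g=cv2.resize(f['frame'][y:y+h,x:x+w],None,fx=s,fy=s,interpolation=cv2.INTER_CUBIC)
    return cv2.normalize(g,None,0,255,cv2.NORM_MINMAX)
m=np.hstack([c(a,175,175,40,50,10),c(b,260,120,40,50,10)])
for k in range(0,40,5):
    for o in(0,400):cv2.putText(m,'',(0,0),0,.3,(0,0,0))
cv2.imwrite('pics/m2.png',m)
# known shapes
from scipy.spatial.transform import Rotation as Ro
s=readout.state();print(Ro.from_rotvec(s['tool_rot']).as_matrix().round(3))
# masks: tin top
for f,nm,roi in((a,'top',(265,145,60,60)),(b,'side',(290,185,70,70))):
    x,y,w,h=roi; I=f['frame'][y:y+h,x:x+w]; hsv=cv2.cvtColor(I,cv2.COLOR_BGR2HSV)
    M=((hsv[...,1]<75)&(hsv[...,2]>(115))).astype(np.uint8)
    M=cv2.morphologyEx(M,cv2.MORPH_CLOSE,np.ones((3,3)))
    cs,_=cv2.findContours(M,0,2);q=max(cs,key=cv2.contourArea)
    ap=cv2.approxPolyDP(cv2.convexHull(q),3,True)[:,0]+[x,y]
    print(nm,ap.tolist(),[onz(f,u,v,.097)[:2].round(4).tolist() for u,v in ap])
E
```

```text
[[ 0.909  0.417 -0.001]
 [ 0.417 -0.909  0.001]
 [-0.    -0.002 -1.   ]]
top [[278, 152], [309, 157], [305, 186], [273, 182]] [[0.6427, 0.0017], [0.6234, -0.0925], [0.5321, -0.0761], [0.5478, 0.0197]]
side [[302, 197], [342, 198], [346, 220], [342, 229], [299, 226]] [[0.5424, 0.0135], [0.6394, 0.0049], [0.6379, -0.0662], [0.6245, -0.0926], [0.5277, -0.0787]]
```

View pics/m2.png

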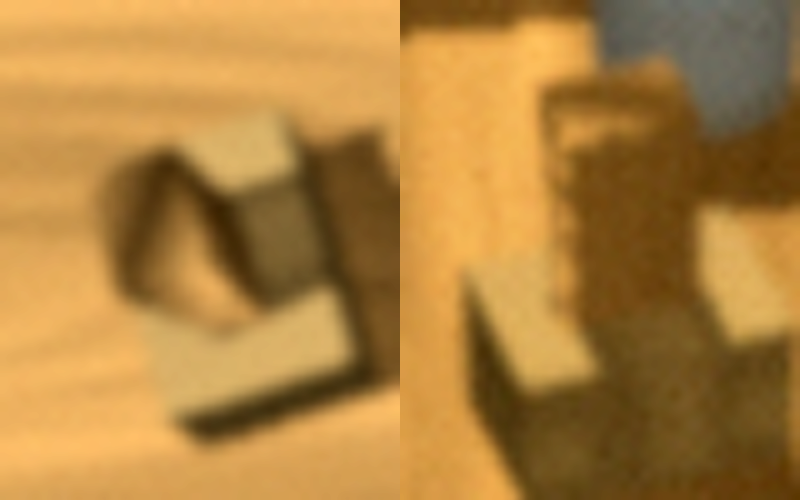

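```bash
cat > ov.py <<'E'
from h import *
import pickle
a,b=pickle.load(open('f0.pkl','rb'))
P=[(175+18.0-.5,175+42-.5),(175+35.5-.5,175+35.5-.5),(175+28.5-.5,175+11-.5)]
W=[onz(a,u,v,.05)[:2] for u,v in P];print('top',np.round(W,4))
Q=[(260+12.7-.5,120+38.8-.5),(260+6.5-.5,120+27-.5),(260+30-.5,120+20.5-.5)]
W2=[onz(b,u,v,.05)[:2] for u,v in Q];print('side',np.round(W2,4))
for w in (W,):
    print(np.linalg.norm(w[0]-w[1]),np.linalg.norm(w[2]-w[1]))
    d=w[2]-w[1];e=w[0]-w[1];print(np.degrees(np.arctan2(d[1],d[0])),np.degrees(np.arctan2(-e[0],e[1])))
    c=(w[0]+w[2])/2;print('centre',c)
E
python3 ov.py
```

```text
top [[0.4595 0.2715]
 [0.4782 0.2178]
 [0.5574 0.2402]]
side [[0.4753 0.2189]
 [0.4587 0.2738]
 [0.5305 0.3008]]
0.05688342592536471 0.082373713609674
15.803258372382542 19.132438852683876
centre [0.50848477 0.25586095]
```

```bash
cat >> ov.py <<'E'
def draw(f,x,y,w,h,s,c,yaw,off,col,img):
    ca,sa=np.cos(yaw),np.sin(yaw)
    def T(p):
        q=proj(f,[c[0]+ca*p[0]-sa*p[1],c[1]+sa*p[0]+ca*p[1],p[2]]); return tuple(int(round((q[i]-(x,y)[i]+.5)*s)) for i in(0,1))
    R=[(-20,-4),(20,-4),(20,24),(-20,24)]; B=[(-20,-4),(20,-4),(20,4),(-20,4)]
    top=[T((p[0]/1e3,(p[1]+off)/1e3,.115)) for p in R];bot=[T((p[0]/1e3,(p[1]+off)/1e3,.005)) for p in B]
    for i in range(4): cv2.line(img,top[i],top[(i+1)%4],col,1);cv2.line(img,top[i],bot[i],col,1)
c=np.array([.5085,.257]);out=[]
for yaw in(np.radians(17),np.radians(197)):
    r=[]
    for f,(x,y) in((a,(175,175)),(b,(260,120))):
        I=cv2.resize(f['frame'][y:y+50,x:x+40],None,fx=8,fy=6 if 0 else 8,interpolation=cv2.INTER_CUBIC)[:300]
        draw(f,x,y,0,0,8,c,yaw,-4.1,(255,0,0),I); r.append(I)
    out.append(np.hstack(r))
cv2.imwrite('pics/m3.png',np.vstack(out))
E
python3 ov.py >/dev/null
```

```text
(no output)
```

View pics/m3.png

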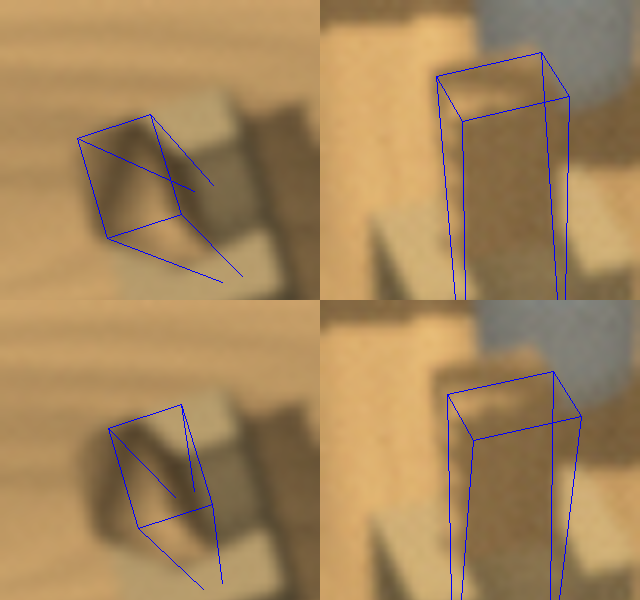

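The overlay at yaw about 17° (first row) matches the wedge head in both views, so the wedge tip is at about (0.510, 0.253). Next I'll get profiles across the tin and slot for the crate pose, and measure the tamper.

```bash
python3 - <<'E'
from h import *
import pickle
a,b=pickle.load(open('f0.pkl','rb'))
def prof(f,c,yaw,z,along,s,cross):
    ca,sa=np.cos(yaw),np.sin(yaw);ex=np.array([ca,sa]);ey=np.array([-sa,ca])
    if along=='x': ex,ey=ey,ex
    out=[]
    for q in s:
        pts=[proj(f,np.append(c+ey*q+ex*r,z)) for r in cross]
        p=np.array(pts,np.float32)
        out.append(cv2.remap(f['frame'],p[None,:,0].copy(),p[None,:,1].copy(),cv2.INTER_CUBIC)[0].astype(float))
    return np.array(out) # s,cross,3
c=np.array([.586,-.037]);s=np.arange(-.09,.09,.0005)
def edge(I,s,lo,hi,sign):
    # strongest gradient of saturation-like (R-B) in window
    g=cv2.GaussianBlur(I,(1,5),0) 
    d=np.gradient(I);m=(s>lo)&(s<hi);i=np.argmax(np.where(m,sign*d,-9e9))
    y0,y1,y2=sign*d[i-1:i+2];return s[i]+.0005*.5*(y0-y2)/(y0-2*y1+y2+1e-9)
for f,n in((a,'top'),(b,'side')):
    cr=np.array([-.035,-.025,-.015,0,.015,.025,.035])
    Y=prof(f,c,np.radians(-10.5),.097,'y',s,cr);X=prof(f,c,np.radians(-10.5),.097,'x',s,cr)
    for nm,A in(('y',Y),('x',X)):
        rb=A[...,2]-A[...,0]
        for sg,lo,hi in((1,.035,.065),(-1,-.065,-.035)):
            print(n,nm,'+' if sg>0 else '-',[round(1e3*edge(rb[:,k],s,lo,hi,sg),1) for k in range(7)])
    g=Y[...,2][:,2:5].mean(1);h=(Y[...,2]-Y[...,0])[:,2:5].mean(1);m=(s>.035)&(s<.085)
    print('R ',[(round(q*1e3),int(u),int(v)) for q,u,v in zip(s[m][::5],g[m][::5],h[m][::5])])
# tamper: reddish blob
for f,x,y,w,h in((a,360,180,40,35),(b,275,295,45,60)):
    hsv=cv2.cvtColor(f['frame'][y:y+h,x:x+w],cv2.COLOR_BGR2HSV)
    M=((hsv[...,1]>130)&((hsv[...,0]<13)|(hsv[...,0]>170))).astype(np.uint8)
    cs,_=cv2.findContours(M,0,2);q=max(cs,key=cv2.contourArea)[:,0]+[x,y]
    print('tamper',q.min(0),q.max(0),len(q),'topmost',q[q[:,1]<q[:,1].min()+3].mean(0),'bottom',q[q[:,1]>q[:,1].max()-3].mean(0))
    for r in range(h): 
        xs=np.nonzero(M[r])[0]
        if len(xs): print(r+y,xs.min()+x,xs.max()+x,end='; ')
    print()
E
```

```text
top y + [np.float64(53.5), np.float64(52.3), np.float64(53.8), np.float64(53.5), np.float64(52.4), np.float64(54.3), np.float64(55.5)]
top y - [np.float64(-56.0), np.float64(-54.6), np.float64(-56.4), np.float64(-54.1), np.float64(-55.1), np.float64(-54.7), np.float64(-52.4)]
top x + [np.float64(51.3), np.float64(51.0), np.float64(51.8), np.float64(49.1), np.float64(50.5), np.float64(51.9), np.float64(50.3)]
top x - [np.float64(-64.8), np.float64(-64.3), np.float64(-65.8), np.float64(-65.8), np.float64(-65.3), np.float64(249999935.0), np.float64(-64.7)]
R  [(35, 171, 1), (38, 172, 1), (40, 167, -1), (43, 162, -3), (45, 157, -5), (48, 150, -4), (50, 134, 1), (53, 109, 14), (55, 88, 33), (58, 78, 47), (60, 74, 48), (63, 69, 44), (65, 66, 41), (68, 65, 41), (70, 65, 39), (73, 66, 40), (75, 67, 41), (78, 69, 42), (80, 73, 44), (83, 75, 46)]
side y + [np.float64(51.1), np.float64(52.0), np.float64(50.1), np.float64(52.4), np.float64(50.3), np.float64(51.8), np.float64(52.1)]
side y - [np.float64(-56.9), np.float64(-49.9), np.float64(-51.5), np.float64(-62.2), np.float64(-64.7), np.float64
[... 843 characters left out ...]
199 367 380; 200 368 379; 201 368 378; 202 369 377; 203 370 375; 204 372 372; 
tamper [286 316] [304 344] 104 topmost [295.16666667 316.83333333] bottom [295.63636364 342.90909091]
305 294 300; 306 296 300; 307 292 301; 308 291 300; 309 293 300; 310 295 301; 311 296 300; 312 292 300; 313 291 300; 314 292 300; 315 298 300; 316 293 295; 317 292 300; 318 292 297; 319 290 300; 320 289 300; 321 288 302; 322 288 302; 323 288 303; 324 287 304; 325 289 303; 326 287 302; 327 290 302; 328 288 304; 329 291 302; 330 287 300; 331 287 304; 332 286 303; 333 287 304; 334 287 302; 335 288 299; 336 289 303; 337 289 302; 338 287 302; 339 293 303; 340 292 300; 341 290 300; 342 291 297; 343 292 299; 344 296 298;
```

```bash
python3 - <<'E'
from h import *
import pickle
a,b=pickle.load(open('f0.pkl','rb'))
print(onz(a,374.5,197,.035),onz(a,380.5,190.5,.12),onz(b,295.5,332,.0225),onz(b,296.3,306,.118))
def c(f,x,y,w,h,s):return cv2.resize(f['frame'][y:y+h,x:x+w],None,fx=s,fy=s,interpolation=cv2.INTER_CUBIC)
A=c(a,355,175,40,50,10);B=c(b,275,295,40,50,10)
X=np.array([.545,-.2,0])
X[:2]=(onz(a,374.5,197,.035)+onz(b,295.5,332,.0225))[:2]/2
print(X)
for z,r in((0,.022),(.045,.022),(.12,.0125)):
    for I,f,o in((A,a,(355,175)),(B,b,(275,295))):
        q=[((proj(f,X+[r*np.cos(t),r*np.sin(t),z])-o+.5)*10).astype(int) for t in np.linspace(0,6.283,25)]
        cv2.polylines(I,[np.array(q)],True,(255,255,0),1)
cv2.imwrite('pics/m4.png',np.hstack([A,B]))
E
```

```text
[ 0.50574666 -0.2976547   0.035     ] [ 0.5046075 -0.2954877  0.12     ] [ 0.50508577 -0.29970078  0.0225    ] [ 0.50494544 -0.29318308  0.118     ]
[ 0.50541621 -0.29867774  0.        ]
```

View pics/m4.png

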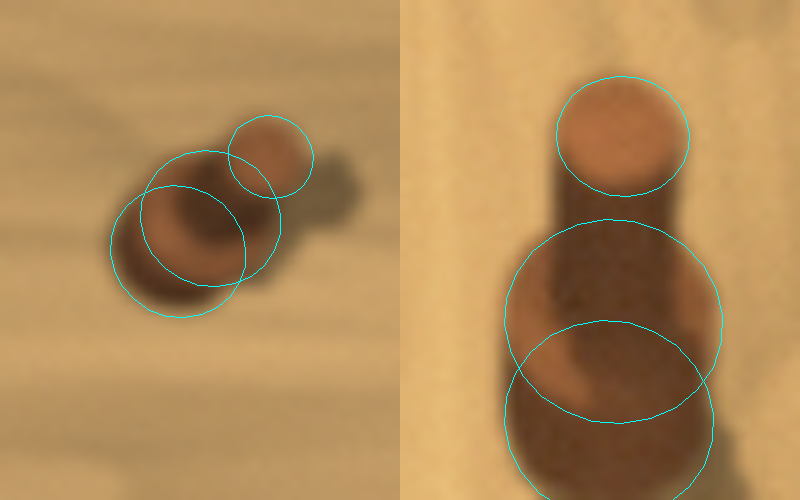

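The overlay matches the tamper in both views, at (0.505, -0.2985). Now a helper turns world targets into rows.

```bash
cat > plan.py <<'E'
import sys
from h import *
from scipy.spatial.transform import Rotation as Ro
def head(s):
    R=Ro.from_rotvec(s['tool_rot']).as_matrix();return np.degrees(np.arctan2(R[1,0],R[0,0]))
def plan(ts,vmax=5.0,wmax=10,start=None):
    s=readout.state();p,h=start if start else (np.array(s['ee_pos']),head(s))
    for x,y,z,ht in ts:
        T=np.array([x,y,z]);d=T-p;dh=(ht-h+180)%360-180
        n=max(1,int(np.ceil(max(np.abs(np.linalg.norm(d))*100/vmax,abs(dh)/wmax))))
        for i in range(n):
            a=np.radians(h);w=(T-p)/(n-i)
            t=np.array([w@[np.cos(a),np.sin(a),0],w@[np.sin(a),-np.cos(a),0],-w[2]])*100
            t=np.round(t,2);yw=round(-((ht-h+180)%360-180)/(n-i),1)
            print(t.tolist(),yw)
            p=p+t[0]/100*np.array([np.cos(a),np.sin(a),0])+t[1]/100*np.array([np.sin(a),-np.cos(a),0])-np.array([0,0,t[2]/100]);h-=yw
        print('--',p.round(4),round(h,1))
if __name__=='__main__':
    s=readout.state();print(round(s['time'],2),np.round(s['ee_pos'],4),round(head(s),2),np.round(s['force'],1),round(s['finger_gap'],4))
    plan([tuple(map(float,q.split(','))) for q in sys.argv[1:]])
E
python3 plan.py .45,-.3,.23,60 .508,.262,.23,107
```

```text
0.1 [ 0.2706 -0.5905  0.2304] 24.62 [ 0.4 -0.8  0. ] 0.0852
[4.06, -2.7, 0.01] -5.1
[4.28, -2.33, 0.01] -5.0
[4.47, -1.95, 0.0] -5.1
[4.63, -1.55, 0.01] -5.0
[4.74, -1.14, 0.0] -5.1
[4.83, -0.71, 0.01] -5.0
[4.87, -0.29, 0.0] -5.1
-- [ 0.45   -0.2999  0.23  ] 60.0
[4.3, -1.92, 0.0] -3.9
[4.42, -1.62, 0.0] -3.9
[4.52, -1.32, 0.0] -3.9
[4.6, -1.01, 0.0] -3.9
[4.66, -0.7, 0.0] -3.9
[4.69, -0.38, 0.0] -3.9
[4.71, -0.06, 0.0] -3.9
[4.7, 0.26, 0.0] -3.9
[4.67, 0.58, 0.0] -3.9
[4.62, 0.9, 0.0] -4.0
[4.54, 1.22, 0.0] -3.9
[4.45, 1.53, 0.0] -4.0
-- [0.508 0.262 0.23 ] 107.0
```

Call:
{"op": "step_arm", "data": {"moves": [{"translation":[4.1,-2.7,0],"yaw":-5},{"translation":[4.3,-2.3,0],"yaw":-5},{"translation":[4.5,-2,0],"yaw":-5},{"translation":[4.6,-1.6,0],"yaw":-5},{"translation":[4.7,-1.1,0],"yaw":-5}]}}

```text
invalid input
```

Call:
{"op": "step_arm", "data": {"moves": [{"translation":[4.8,-0.7,0],"yaw":-5},{"translation":[4.9,-0.3,0],"yaw":-5},{"translation":[4.3,-1.9,0],"yaw":-4},{"translation":[4.4,-1.6,0],"yaw":-4},{"translation":[4.5,-1.3,0],"yaw":-4}]}}

```text
invalid input
```

Call:
{"op": "step_arm", "data": {"moves": [{"translation":[4.6,-1,0],"yaw":-4},{"translation":[4.7,-0.7,0],"yaw":-4},{"translation":[4.7,-0.4,0],"yaw":-4},{"translation":[4.7,0,0],"yaw":-4},{"translation":[4.7,0.3,0],"yaw":-4}]}}

```text
invalid input
```

```bash
python3 plan.py .507,.262,.21,107 .507,.262,.14,107
```

```text
0.1 [ 0.2706 -0.5905  0.2304] 24.62 [ 0.4 -0.8  0. ] 0.0852
[3.17, -3.76, 0.11] -4.6
[3.46, -3.49, 0.11] -4.6
[3.73, -3.2, 0.11] -4.6
[3.97, -2.89, 0.11] -4.6
[4.19, -2.57, 0.11] -4.6
[4.38, -2.22, 0.11] -4.6
[4.55, -1.86, 0.12] -4.6
[4.68, -1.49, 0.11] -4.6
[4.79, -1.11, 0.12] -4.6
[4.86, -0.73, 0.11] -4.6
[4.9, -0.33, 0.12] -4.5
[4.92, 0.05, 0.11] -4.6
[4.89, 0.45, 0.12] -4.5
[4.85, 0.83, 0.11] -4.6
[4.76, 1.21, 0.12] -4.5
[4.65, 1.58, 0.11] -4.6
[4.51, 1.95, 0.12] -4.5
[4.35, 2.31, 0.11] -4.6
-- [0.507 0.262 0.21 ] 107.0
[-0.0, -0.0, 3.5] 0.0
[-0.0, -0.0, 3.5] 0.0
-- [0.507 0.262 0.14 ] 107.0
```

Each row needs a grip value, so I'll include it.

Call:
{"op": "step_arm", "data": {"moves": [{"grip":8.5,"translation":[4.1,-2.7,0],"yaw":-5},{"grip":8.5,"translation":[4.3,-2.3,0],"yaw":-5},{"grip":8.5,"translation":[4.5,-2,0],"yaw":-5},{"grip":8.5,"translation":[4.6,-1.6,0],"yaw":-5},{"grip":8.5,"translation":[4.7,-1.1,0],"yaw":-5}]}}

```text
time: 0.72
ee_pos: [0.3999, -0.3819, 0.231]
tool_rot: [-2.849, -1.322, 0.0]
force: [0.5, -0.3, -0.0]
finger_gap: 0.0854
finger_force: 0.0
```

Call:
{"op": "step_arm", "data": {"moves": [{"grip":8.5,"translation":[4.8,-0.7,0],"yaw":-5},{"grip":8.5,"translation":[4.9,-0.3,0],"yaw":-5},{"grip":8.5,"translation":[4.3,-1.9,0],"yaw":-4},{"grip":8.5,"translation":[4.4,-1.6,0],"yaw":-4},{"grip":8.5,"translation":[4.5,-1.3,0],"yaw":-4}]}}

```text
time: 1.35
ee_pos: [0.4667, -0.1593, 0.231]
tool_rot: [-2.545, -1.841, 0.0]
force: [1.1, 0.3, -0.5]
finger_gap: 0.0852
finger_force: 0.0
```

Call:
{"op": "step_arm", "data": {"moves": [{"grip":8.5,"translation":[4.6,-1,0],"yaw":-4},{"grip":8.5,"translation":[4.7,-0.7,0],"yaw":-4},{"grip":8.5,"translation":[4.7,-0.4,0],"yaw":-4},{"grip":8.5,"translation":[4.7,0,0],"yaw":-4},{"grip":8.5,"translation":[4.7,0.3,0],"yaw":-4}]}}

```text
time: 1.98
ee_pos: [0.4913, 0.0749, 0.2311]
tool_rot: [2.188, 2.255, -0.001]
force: [0.3, -0.2, -0.3]
finger_gap: 0.0846
finger_force: 0.0
```

```bash
python3 plan.py .507,.262,.21,107 .507,.262,.14,107
```

```text
1.98 [0.4913 0.0749 0.2311] 91.73 [ 0.3 -0.2 -0.3] 0.0846
[4.66, 0.53, 0.53] -3.8
[4.62, 0.84, 0.53] -3.8
[4.55, 1.15, 0.53] -3.8
[4.47, 1.45, 0.52] -3.9
-- [0.507 0.262 0.21 ] 107.0
[-0.0, -0.0, 3.5] 0.0
[-0.0, -0.0, 3.5] 0.0
-- [0.507 0.262 0.14 ] 107.0
```

Call:
{"op": "step_arm", "data": {"moves": [{"grip":8.5,"translation":[4.7,0.5,0],"yaw":-3.8},{"grip":8.5,"translation":[4.6,0.9,0],"yaw":-3.8},{"grip":8.5,"translation":[4.6,1.1,0],"yaw":-3.8},{"grip":8.5,"translation":[4.4,1.4,0],"yaw":-3.9},{"grip":8.5,"translation":[0,0,3],"yaw":0}]}}

```text
time: 2.6
ee_pos: [0.5071, 0.2661, 0.2027]
tool_rot: [-1.862, -2.53, -0.009]
force: [0.6, 0.3, -0.7]
finger_gap: 0.085
finger_force: 0.0
```

Call:
{"op": "step_arm", "data": {"moves": [{"grip":8.5,"translation":[0,0,3],"yaw":0},{"grip":8.5,"translation":[0,0,0],"yaw":0}]}}

```text
time: 2.85
ee_pos: [0.5053, 0.2596, 0.1689]
tool_rot: [-1.868, -2.522, 0.008]
force: [-0.5, -0.6, 0.2]
finger_gap: 0.0847
finger_force: 0.0
```

```bash
python3 plan.py .507,.261,.08,107
```

```text
2.85 [0.5053 0.2596 0.1689] 106.94 [-0.5 -0.6  0.2] 0.0847
[0.04, 0.1, 4.44] -0.0
[0.05, 0.1, 4.45] -0.1
-- [0.507 0.261 0.08 ] 107.0
```

Call:
{"op": "step_arm", "data": {"moves": [{"grip":8.5,"translation":[0,0.1,4.5],"yaw":0},{"grip":8.5,"translation":[0.1,0.1,4.3],"yaw":0},{"grip":8.5,"translation":[0,0,0],"yaw":0},{"grip":8.5,"translation":[0,0,0],"yaw":0}]}}

```text
time: 3.35
ee_pos: [0.5097, 0.263, 0.0853]
tool_rot: [1.87, 2.523, 0.004]
force: [-0.2, -0.4, 0.4]
finger_gap: 0.0852
finger_force: 0.0
```

```bash
python3 plan.py .507,.261,.08,107; python3 -c "
from h import *
a=grab('top');b=grab('side')
I=[cv2.resize(f['frame'][y:y+60,x:x+50],None,fx=8,fy=8,interpolation=cv2.INTER_CUBIC) for f,x,y in((a,170,170),(b,255,105))]
cv2.imwrite('pics/m5.png',np.hstack(I))"
```

```text
3.35 [0.5097 0.263  0.0853] 106.91 [-0.2 -0.4  0.4] 0.0852
[-0.11, -0.32, 0.53] -0.1
-- [0.507 0.261 0.08 ] 107.0
```

View pics/m5.png

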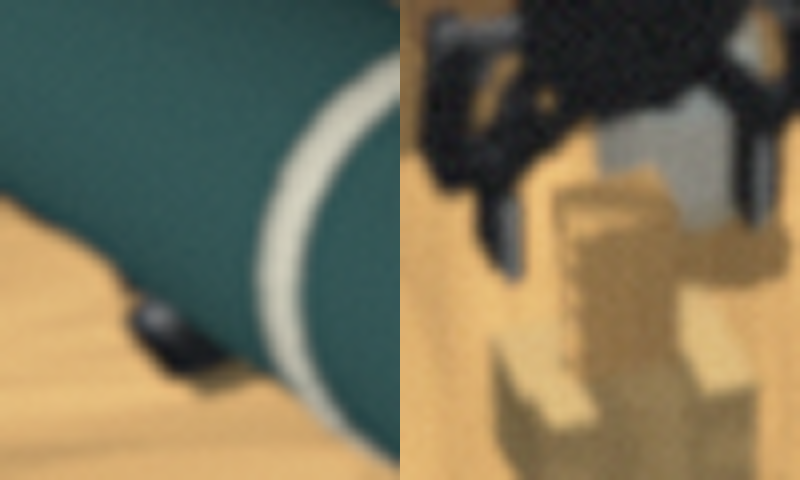

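The fingers straddle the wedge head in the side view (fingertips at columns about 510 and 755 of the crop, wedge at 560–680). I'll lower a little and close.

Call:
{"op": "step_arm", "data": {"moves": [{"grip":8.5,"translation":[-0.1,-0.3,0.5],"yaw":0},{"grip":3,"translation":[0,0,0],"yaw":0},{"grip":3,"translation":[0,0,0],"yaw":0},{"grip":3,"translation":[0,0,0],"yaw":0},{"grip":3,"translation":[0,0,0],"yaw":0}], "grip_force": 40}}

```text
time: 4.08
ee_pos: [0.5062, 0.2604, 0.0785]
tool_rot: [1.87, 2.524, 0.0]
force: [0.3, 0.0, 2.2]
finger_gap: 0.0396
finger_force: 42.6
```

Call:
{"op": "step_arm", "data": {"moves": [{"grip":3,"translation":[0,0,0],"yaw":0},{"grip":3,"translation":[0,0,0],"yaw":0},{"grip":3,"translation":[0,0,0],"yaw":0}]}}

```text
time: 4.45
ee_pos: [0.5061, 0.2604, 0.0785]
tool_rot: [1.87, 2.524, 0.0]
force: [-1.0, -0.5, 4.4]
finger_gap: 0.0392
finger_force: 42.9
```

Call:
{"op": "step_arm", "data": {"moves": [{"grip":3,"translation":[0,0,2],"yaw":0},{"grip":3,"translation":[0,0,-4],"yaw":0},{"grip":3,"translation":[0,0,-5],"yaw":0},{"grip":3,"translation":[0,0,-5],"yaw":0},{"grip":3,"translation":[0,0,-2],"yaw":0}]}}

```text
time: 5.08
ee_pos: [0.5068, 0.261, 0.2207]
tool_rot: [1.869, 2.523, 0.005]
force: [0.4, 0.0, -1.7]
finger_gap: 0.0395
finger_force: 47.7
```

```bash
python3 plan.py .5965,.0285,.2,80.4
```

```text
5.08 [0.5068 0.261  0.2207] 106.92 [ 0.4  0.  -1.7] 0.0395
[-4.14, 0.3, 0.35] 4.4
[-4.11, 0.62, 0.34] 4.4
[-4.05, 0.93, 0.35] 4.4
[-3.96, 1.24, 0.34] 4.4
[-3.86, 1.54, 0.35] 4.5
[-3.72, 1.85, 0.34] 4.4
-- [0.5965 0.0285 0.2   ] 80.4
```

I made a slip: the first row went 2 cm down, so the wedge may have slid up in the grip. I'll look at it.

Call:
{"op": "step_arm", "data": {"moves": [{"grip":3,"translation":[-4.1,0.3,0],"yaw":4.4},{"grip":3,"translation":[-4.1,0.6,0],"yaw":4.4},{"grip":3,"translation":[-4.1,0.9,0],"yaw":4.4},{"grip":3,"translation":[-4,1.2,0],"yaw":4.4},{"grip":3,"translation":[-3.8,1.5,0],"yaw":4.5}]}}

```text
time: 5.7
ee_pos: [0.5789, 0.0649, 0.2167]
tool_rot: [-2.322, -2.115, 0.003]
force: [1.1, 1.1, -0.5]
finger_gap: 0.0397
finger_force: 47.6
```

Call:
{"op": "step_arm", "data": {"moves": [{"grip":3,"translation":[-3.7,1.9,0],"yaw":4.4},{"grip":3,"translation":[0,0,0],"yaw":0},{"grip":3,"translation":[0,0,0],"yaw":0},{"grip":3,"translation":[0,0,0],"yaw":0}]}}

```text
time: 6.2
ee_pos: [0.5943, 0.0296, 0.2178]
tool_rot: [-2.396, -2.031, 0.001]
force: [0.4, 0.5, -1.5]
finger_gap: 0.0396
finger_force: 47.7
```

```bash
python3 plan.py .5965,.0285,.2,80.4;python3 - <<'E'
from h import *
import pickle
a=grab('top');b=grab('side');pickle.dump((a,b),open('f1.pkl','wb'))
s=readout.state();p=np.array(s['ee_pos']);q=proj(b,p);print(q,proj(a,p))
def T(z,y,x):
    ex=np.array([.986,-.167,0]);ey=np.array([.167,.986,0]);return proj(b,p+ex*x+ey*(y-.008)+[0,0,z])
x0,y0=int(q[0])-40,int(q[1])-40
I=cv2.resize(b['frame'][y0:y0+100,x0:x0+80],None,fx=6,fy=6,interpolation=cv2.INTER_CUBIC)
for z in(-.0735,-.0535):
    L=np.array([(T(z,y,x)-[x0,y0]+.5)*6 for x,y in((-.02,-.004),(.02,-.004),(.02,.004),(-.02,.004))]).astype(int)
    cv2.polylines(I,[L],True,(255,0,0) if z<-.06 else (0,0,255),1)
cv2.imwrite('pics/m6.png',I);print(x0,y0)
E
```

```text
6.2 [0.5943 0.0296 0.2178] 80.57 [ 0.4  0.5 -1.5] 0.0396
[-0.07, 0.24, 1.78] 0.2
-- [0.5965 0.0285 0.2   ] 80.4
[326.31522439 153.62441484] [267.73438868 153.33399973]
286 113
```

View pics/m6.png

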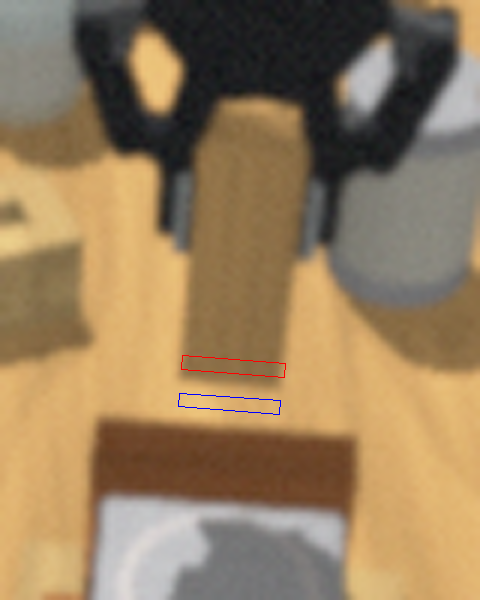

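The side view shows the wedge held upright with its tip about 57 mm below the TCP (bottom edge at crop row 378), so it slid about 16 mm and the grasp is still fine. Now I'll align and descend.

Call:
{"op": "step_arm", "data": {"moves": [{"grip":3,"translation":[0,0.2,2.5],"yaw":0.2},{"grip":3,"translation":[0,0,2.5],"yaw":0},{"grip":3,"translation":[0,0,0],"yaw":0},{"grip":3,"translation":[0,0,0],"yaw":0}]}}

```text
time: 6.8
ee_pos: [0.5974, 0.0283, 0.1692]
tool_rot: [2.401, 2.025, 0.002]
force: [0.7, 0.1, -0.5]
finger_gap: 0.0397
finger_force: 47.7
```

```bash
python3 plan.py .5965,.0285,.16,80.4;python3 - <<'E'
from h import *
import pickle
b=grab('side')
s=readout.state();p=np.array(s['ee_pos']);q=proj(b,p)
ex=np.array([.986,-.167,0]);ey=np.array([.167,.986,0]);
x0,y0=int(q[0])-40,int(q[1])-30
I=cv2.resize(b['frame'][y0:y0+75,x0:x0+80],None,fx=8,fy=8,interpolation=cv2.INTER_CUBIC)
D=lambda P,c:cv2.polylines(I,[np.array([(proj(b,X)-[x0,y0]+.5)*8 for X in P]).astype(int)],True,c,1)
D([p+ex*x+ey*(y-.008)+[0,0,-.057] for x,y in((-.02,-.004),(.02,-.004),(.02,.004),(-.02,.004))],(0,0,255))
D([p+ex*x+ey*(y-.008)+[0,0,.053] for x,y in((-.02,-.004),(.02,-.004),(.02,.024),(-.02,.024))],(0,0,255))
c=np.array([.586,-.037,.097])
D([c+ex*x+ey*y for x,y in((-.05,.0513),(.05,.0513),(.055,.065),(-.055,.065))],(255,255,0))
cv2.imwrite('pics/m7.png',I)
E
```

```text
6.8 [0.5974 0.0283 0.1692] 80.27 [ 0.7  0.1 -0.5] 0.0397
[0.0, -0.09, 0.92] -0.1
-- [0.5965 0.0285 0.16  ] 80.4
```

View pics/m7.png

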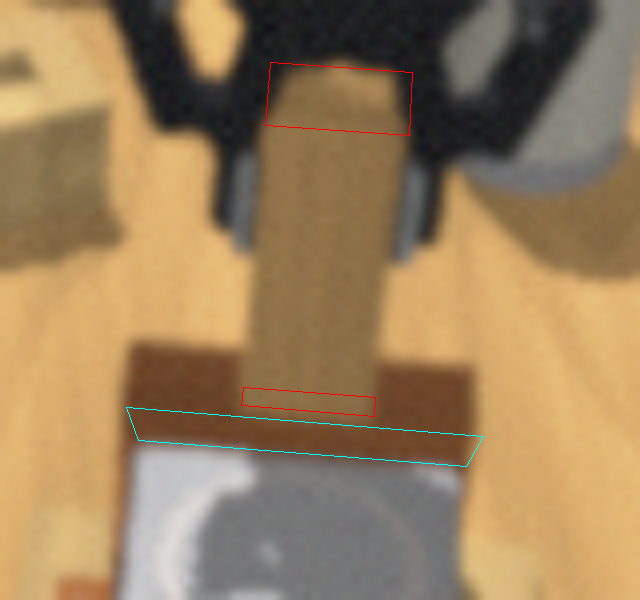

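The wedge overlay fits. The tin's edge is at about row 445–470 against 441–466 drawn, so the tin face is about 1 mm less far out than I modelled, within tolerance. I'll descend in steps, watching the force.

Call:
{"op": "step_arm", "data": {"moves": [{"grip":3,"translation":[0,0,1.2],"yaw":0},{"grip":3,"translation":[0,0,0.6],"yaw":0},{"grip":3,"translation":[0,0,0],"yaw":0}]}}

```text
time: 7.22
ee_pos: [0.5964, 0.0276, 0.1495]
tool_rot: [-2.402, -2.023, 0.002]
force: [0.1, 0.1, -0.6]
finger_gap: 0.0396
finger_force: 47.7
```

Call:
{"op": "step_arm", "data": {"moves": [{"grip":3,"translation":[0,0,0.5],"yaw":0},{"grip":3,"translation":[0,0,0.5],"yaw":0},{"grip":3,"translation":[0,0,0],"yaw":0}]}}

```text
time: 7.6
ee_pos: [0.5966, 0.0273, 0.1397]
tool_rot: [-2.403, -2.024, 0.002]
force: [-0.5, -1.9, -0.7]
finger_gap: 0.0396
finger_force: 47.8
```

Call:
{"op": "step_arm", "data": {"moves": [{"grip":3,"translation":[-0.1,0,0.4],"yaw":0},{"grip":3,"translation":[0,0,0.4],"yaw":0},{"grip":3,"translation":[0,0,0],"yaw":0}]}}

```text
time: 7.98
ee_pos: [0.597, 0.0258, 0.1321]
tool_rot: [2.402, 2.023, -0.001]
force: [0.8, -3.4, 0.4]
finger_gap: 0.0395
finger_force: 47.8
```

Call:
{"op": "step_arm", "data": {"moves": [{"grip":3,"translation":[0,0,0.3],"yaw":0},{"grip":3,"translation":[0,0,0.3],"yaw":0},{"grip":3,"translation":[0,0,0],"yaw":0}]}}

```text
time: 8.35
ee_pos: [0.5978, 0.0248, 0.1274]
tool_rot: [2.401, 2.021, -0.0]
force: [-0.1, -5.1, 6.7]
finger_gap: 0.0391
finger_force: 48.7
```

Call:
{"op": "step_arm", "data": {"moves": [{"grip":3,"translation":[-0.15,0,0],"yaw":0},{"grip":3,"translation":[0,0,0],"yaw":0}]}}

```text
time: 8.6
ee_pos: [0.5976, 0.0246, 0.1272]
tool_rot: [2.401, 2.022, 0.002]
force: [1.3, -3.2, 5.8]
finger_gap: 0.0398
finger_force: 48.3
```

Call:
{"op": "step_arm", "data": {"moves": [{"grip":3,"translation":[0,0,0.2],"yaw":0},{"grip":3,"translation":[0,0,0],"yaw":0}]}}

```text
time: 8.85
ee_pos: [0.5976, 0.0243, 0.1254]
tool_rot: [2.401, 2.022, 0.001]
force: [0.9, -5.5, 7.1]
finger_gap: 0.0394
finger_force: 48.8
```

The wedge is seated against both sides, so I'll release it and rise.

Call:
{"op": "step_arm", "data": {"moves": [{"grip":6,"translation":[0,0,0],"yaw":0},{"grip":8.5,"translation":[0,0,0],"yaw":0},{"grip":8.5,"translation":[0,0,0],"yaw":0}]}}

```text
time: 9.22
ee_pos: [0.5961, 0.0259, 0.1238]
tool_rot: [-2.401, -2.024, 0.0]
force: [-1.1, 0.3, -0.0]
finger_gap: 0.0845
finger_force: 0.0
```

Call:
{"op": "step_arm", "data": {"moves": [{"grip":8.5,"translation":[0,0,-3],"yaw":0},{"grip":8.5,"translation":[0,0,-5],"yaw":0},{"grip":8.5,"translation":[0,0,-5],"yaw":0},{"grip":8.5,"translation":[-2,0,0],"yaw":0},{"grip":8.5,"translation":[-5,0,0],"yaw":0}]}}

```text
time: 9.85
ee_pos: [0.5845, -0.0419, 0.2542]
tool_rot: [-2.397, -2.03, -0.002]
force: [0.6, -1.0, 0.0]
finger_gap: 0.0852
finger_force: 0.0
```

```bash
python3 plan.py .505,-.2985,.24,65; python3 - <<'E'
from h import *
b=grab('side');s=readout.state()
x0,y0=280,140
I=cv2.resize(b['frame'][y0:y0+100,x0:x0+80],None,fx=6,fy=6,interpolation=cv2.INTER_CUBIC)
ex=np.array([.986,-.167,0]);ey=np.array([.167,.986,0])
D=lambda P,c:cv2.polylines(I,[np.array([(proj(b,X)-[x0,y0]+.5)*6 for X in P]).astype(int)],True,c,1)
p=np.array([.5976,.0248,.125])
D([p+ex*x+ey*(y-.008)+[0,0,.053] for x,y in((-.02,-.004),(.02,-.004),(.02,.024),(-.02,.024))],(0,0,255))
cv2.imwrite('pics/m8.png',I)
E
```

```text
9.85 [ 0.5845 -0.0419  0.2542] 80.53 [ 0.6 -1.   0. ] 0.0852
[-4.44, -0.6, 0.24] 2.6
[-4.46, -0.4, 0.24] 2.6
[-4.47, -0.2, 0.24] 2.6
[-4.48, 0.01, 0.23] 2.6
[-4.47, 0.21, 0.24] 2.6
[-4.46, 0.4, 0.23] 2.5
-- [ 0.505  -0.2985  0.24  ] 65.0
```

View pics/m8.png

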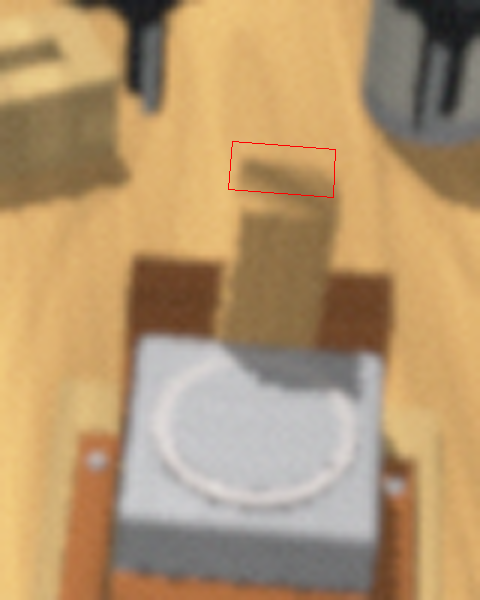

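The wedge stands alone in the slot, with its head at about crop (288,187). Next is the tamper. My viewing allowance is used up, so from here I'll work from numbers.

Call:
{"op": "step_arm", "data": {"moves": [{"grip":8.5,"translation":[-4.4,-0.6,0.5],"yaw":2.6},{"grip":8.5,"translation":[-4.5,-0.4,0.5],"yaw":2.6},{"grip":8.5,"translation":[-4.5,-0.2,0.5],"yaw":2.6},{"grip":8.5,"translation":[-4.5,0,0.5],"yaw":2.6},{"grip":8.5,"translation":[-4.5,0.2,0.5],"yaw":2.6}]}}

```text
time: 10.52
ee_pos: [0.5153, -0.2595, 0.2278]
tool_rot: [-2.617, -1.735, 0.002]
force: [0.9, 0.7, 0.3]
finger_gap: 0.0849
finger_force: 0.0
```

Call:
{"op": "step_arm", "data": {"moves": [{"grip":8.5,"translation":[-3,0.3,0],"yaw":2.5},{"grip":8.5,"translation":[0,0,2],"yaw":0},{"grip":8.5,"translation":[0,0,0],"yaw":0},{"grip":8.5,"translation":[0,0,0],"yaw":0}]}}

```text
time: 11.02
ee_pos: [0.5086, -0.286, 0.2096]
tool_rot: [-2.653, -1.683, -0.001]
force: [0.6, -0.4, 0.3]
finger_gap: 0.0849
finger_force: 0.0
```

```bash
python3 plan.py .505,-.2985,.21,65 .505,-.2985,.076,65
```

```text
11.03 [ 0.5086 -0.286   0.2096] 64.79 [ 0.6 -0.4  0.3] 0.0849
[-1.28, 0.21, -0.04] -0.2
-- [ 0.505  -0.2985  0.21  ] 65.0
[-0.0, -0.0, 4.47] -0.0
[-0.0, -0.0, 4.46] -0.0
[-0.0, -0.0, 4.47] -0.0
-- [ 0.505  -0.2985  0.076 ] 65.0
```

Call:
{"op": "step_arm", "data": {"moves": [{"grip":8.5,"translation":[-1.3,0.2,0],"yaw":0},{"grip":8.5,"translation":[0,0,4.5],"yaw":0},{"grip":8.5,"translation":[0,0,4.5],"yaw":0},{"grip":8.5,"translation":[0,0,4.2],"yaw":0},{"grip":8.5,"translation":[0,0,0],"yaw":0}]}}

```text
time: 11.65
ee_pos: [0.5021, -0.299, 0.0748]
tool_rot: [-2.65, -1.679, 0.005]
force: [-0.2, 0.6, 0.9]
finger_gap: 0.085
finger_force: 0.0
```

Call:
{"op": "step_arm", "data": {"moves": [{"grip":8.5,"translation":[0,0,0],"yaw":0},{"grip":8.5,"translation":[0,0,0],"yaw":0}]}}

```text
time: 11.9
ee_pos: [0.5057, -0.3003, 0.0796]
tool_rot: [2.651, 1.679, 0.003]
force: [0.1, 1.2, -0.2]
finger_gap: 0.0851
finger_force: 0.0
```

Call:
{"op": "step_arm", "data": {"moves": [{"grip":3,"translation":[0,0,0],"yaw":0},{"grip":1,"translation":[0,0,0],"yaw":0},{"grip":1,"translation":[0,0,0],"yaw":0},{"grip":1,"translation":[0,0,0],"yaw":0},{"grip":1,"translation":[0,0,0],"yaw":0}], "grip_force": 80}}

```text
time: 12.52
ee_pos: [0.5043, -0.2994, 0.0777]
tool_rot: [2.653, 1.681, -0.0]
force: [-2.0, -0.1, 6.2]
finger_gap: 0.0234
finger_force: 78.1
```

Call:
{"op": "step_arm", "data": {"moves": [{"grip":1,"translation":[0,0,0],"yaw":0},{"grip":1,"translation":[0,0,0],"yaw":0},{"grip":1,"translation":[0,0,-1],"yaw":0},{"grip":1,"translation":[0,0,-4],"yaw":0},{"grip":1,"translation":[0,0,-5],"yaw":0}]}}

```text
time: 13.15
ee_pos: [0.5032, -0.2988, 0.1771]
tool_rot: [-2.651, -1.68, 0.002]
force: [0.7, -1.0, -2.1]
finger_gap: 0.0235
finger_force: 78.7
```

Call:
{"op": "step_arm", "data": {"moves": [{"grip":1,"translation":[0,0,-5],"yaw":0},{"grip":1,"translation":[0,0,-5],"yaw":0},{"grip":1,"translation":[0,0,-3],"yaw":0},{"grip":1,"translation":[0,0,0],"yaw":0}]}}

```text
time: 13.65
ee_pos: [0.5053, -0.2998, 0.3097]
tool_rot: [2.65, 1.679, 0.003]
force: [1.0, 0.0, -3.8]
finger_gap: 0.0234
finger_force: 78.9
```

```bash
python3 plan.py .597,.024,.3,75
```

```text
13.65 [ 0.5053 -0.2998  0.3097] 64.72 [ 1.   0.  -3.8] 0.0234
[4.74, -0.79, 0.14] -1.5
[4.76, -0.67, 0.14] -1.5
[4.78, -0.54, 0.14] -1.5
[4.79, -0.41, 0.14] -1.4
[4.8, -0.3, 0.14] -1.5
[4.8, -0.17, 0.13] -1.4
[4.81, -0.06, 0.14] -1.5
-- [0.597 0.024 0.3  ] 75.0
```

```bash
python3 - <<'E'
from h import *
import pickle
a0,b0=pickle.load(open('f0.pkl','rb'))
a=grab('top');b=grab('side')
for f,g,(x,y,w,h) in((b,b0,(305,150,40,48)),(a,a0,(255,140,35,50))):
    d=np.abs(f['frame'].astype(int)-g['frame'])[y:y+h,x:x+w].sum(2)
    M=(cv2.GaussianBlur(d.astype(np.float32),(3,3),0)>40).astype(np.uint8)
    print('\n'.join(str(y+r).rjust(4)+' '+''.join('.#'[v] for v in M[r]) for r in range(0,h)))
P=np.array([.5976,.0268,.170]);print(proj(b,P),proj(a,P),proj(b,P+[0,0,.008]))
E
```

```text
150 #####################################..#
 151 ######################################..
 152 ################################.####...
 153 ################################.###.#..
 154 ####################################.#..
 155 ####################################....
 156 ###############################.####....
 157 ###############################.####....
 158 ###############################.#####...
 159 ########################################
 160 ##############################.#########
 161 ##############################.#########
 162 ########################################
 163 #######################################.
 164 ########################################
 165 ########################################
 166 ##############################.#########
 167 ##############################.#########
 168 ##############################..########
 169 ##############################..########
 170 ##############################...#######
 171 ###############################..#######
 172 ################################.#######
 173 ################################.#####
[... 2540 characters left out ...]
#
 175 ###............####################
 176 ###.............##...##############
 177 ###..................##############
 178 ###..................##############
 179 ##...................#########...##
 180 ##...................########...###
 181 #...................#########..####
 182 #........................##########
 183 ............................#######
 184 ...................................
 185 #..................................
 186 ##.................................
 187 ##.................................
 188 ...................................
 189 ...................................
[326.12660689 170.2634543 ] [269.29892619 158.20334686] [326.39638593 167.69436255]
```

The top-view difference places the head's left edge at column 264 and its middle row at about 157.5. Head centre (0.597, 0.026) is consistent with that. Now I'll move over it.

Call:
{"op": "step_arm", "data": {"moves": [{"grip":1,"translation":[4.7,-0.8,0],"yaw":-1.5},{"grip":1,"translation":[4.8,-0.7,0],"yaw":-1.5},{"grip":1,"translation":[4.8,-0.5,0],"yaw":-1.5},{"grip":1,"translation":[4.8,-0.4,0],"yaw":-1.5},{"grip":1,"translation":[4.8,-0.3,0],"yaw":-1.5}]}}

```text
time: 14.38
ee_pos: [0.5691, -0.0664, 0.3047]
tool_rot: [-2.535, -1.851, 0.005]
force: [-0.4, -0.1, -1.6]
finger_gap: 0.0238
finger_force: 78.9
```

Call:
{"op": "step_arm", "data": {"moves": [{"grip":1,"translation":[4.8,-0.2,0],"yaw":-1.5},{"grip":1,"translation":[4.8,-0.1,0],"yaw":-1.5},{"grip":1,"translation":[0,0,0],"yaw":0},{"grip":1,"translation":[0,0,0],"yaw":0}]}}

```text
time: 14.88
ee_pos: [0.5943, 0.0242, 0.3051]
tool_rot: [-2.487, -1.916, 0.005]
force: [-0.1, -0.2, -2.0]
finger_gap: 0.0235
finger_force: 79.0
```

```bash
python3 plan.py .597,.026,.265,75
```

```text
14.88 [0.5943 0.0242 0.3051] 75.23 [-0.1 -0.2 -2. ] 0.0235
[0.24, 0.21, 4.01] 0.2
-- [0.597 0.026 0.265] 75.0
```

Call:
{"op": "step_arm", "data": {"moves": [{"grip":1,"translation":[0.2,0.2,3],"yaw":0},{"grip":1,"translation":[0,0,1],"yaw":0},{"grip":1,"translation":[0,0,0],"yaw":0}]}}

```text
time: 15.25
ee_pos: [0.597, 0.025, 0.2663]
tool_rot: [-2.489, -1.915, 0.003]
force: [-0.3, -0.2, -1.8]
finger_gap: 0.0233
finger_force: 79.0
```

Call:
{"op": "step_arm", "data": {"moves": [{"grip":1,"translation":[0,0,0.5],"yaw":0},{"grip":1,"translation":[0,0,0.4],"yaw":0},{"grip":1,"translation":[0,0,0],"yaw":0}]}}

```text
time: 15.62
ee_pos: [0.5975, 0.0262, 0.2582]
tool_rot: [2.489, 1.917, -0.0]
force: [0.2, 0.3, -2.2]
finger_gap: 0.0232
finger_force: 79.0
```

Call:
{"op": "step_arm", "data": {"moves": [{"grip":1,"translation":[0,0,0.4],"yaw":0},{"grip":1,"translation":[0,0,0.3],"yaw":0},{"grip":1,"translation":[0,0,0],"yaw":0}]}}

```text
time: 16.0
ee_pos: [0.5974, 0.0262, 0.2509]
tool_rot: [-2.488, -1.917, 0.001]
force: [0.6, -0.1, -2.3]
finger_gap: 0.0233
finger_force: 79.0
```

Call:
{"op": "step_arm", "data": {"moves": [{"grip":1,"translation":[0,0,0.3],"yaw":0},{"grip":1,"translation":[0,0,0.2],"yaw":0},{"grip":1,"translation":[0,0,0],"yaw":0}]}}

```text
time: 16.38
ee_pos: [0.5979, 0.0263, 0.2467]
tool_rot: [2.488, 1.917, 0.001]
force: [0.1, 0.0, 0.9]
finger_gap: 0.0231
finger_force: 79.4
```

Call:
{"op": "step_arm", "data": {"moves": [{"grip":1,"translation":[0,0,0.2],"yaw":0},{"grip":1,"translation":[0,0,0.2],"yaw":0},{"grip":1,"translation":[0,0,0],"yaw":0}]}}

```text
time: 16.75
ee_pos: [0.5977, 0.0259, 0.2423]
tool_rot: [2.488, 1.917, -0.0]
force: [-0.2, -1.0, 3.4]
finger_gap: 0.0234
finger_force: 79.5
```

Call:
{"op": "step_arm", "data": {"moves": [{"grip":1,"translation":[0,0,0.2],"yaw":0},{"grip":1,"translation":[0,0,0.1],"yaw":0},{"grip":1,"translation":[0,0,0],"yaw":0}]}}

```text
time: 17.12
ee_pos: [0.5975, 0.026, 0.2391]
tool_rot: [2.489, 1.917, -0.001]
force: [-0.4, -2.4, 4.2]
finger_gap: 0.0235
finger_force: 79.5
```

Call:
{"op": "step_arm", "data": {"moves": [{"grip":1,"translation":[0,0,0.2],"yaw":0},{"grip":1,"translation":[0,0,0.1],"yaw":0},{"grip":1,"translation":[0,0,0],"yaw":0}]}}

```text
time: 17.5
ee_pos: [0.5976, 0.0257, 0.2364]
tool_rot: [2.488, 1.916, -0.001]
force: [-1.7, -3.0, 5.2]
finger_gap: 0.0236
finger_force: 80.0
```

Call:
{"op": "step_arm", "data": {"moves": [{"grip":1,"translation":[-0.1,0,-0.5],"yaw":0},{"grip":1,"translation":[-0.1,0,0],"yaw":0},{"grip":1,"translation":[0,0,0.6],"yaw":0},{"grip":1,"translation":[0,0,0.2],"yaw":0},{"grip":1,"translation":[0,0,0],"yaw":0}]}}

```text
time: 18.12
ee_pos: [0.5973, 0.0246, 0.2337]
tool_rot: [2.488, 1.917, 0.001]
force: [-1.0, 0.1, 4.4]
finger_gap: 0.0234
finger_force: 80.1
```

Call:
{"op": "step_arm", "data": {"moves": [{"grip":1,"translation":[0,0,0.2],"yaw":0},{"grip":1,"translation":[0,0,0.2],"yaw":0},{"grip":1,"translation":[0,0,0],"yaw":0}]}}

```text
time: 18.5
ee_pos: [0.5981, 0.0248, 0.2331]
tool_rot: [2.487, 1.916, 0.003]
force: [-4.8, -0.7, 19.9]
finger_gap: 0.0234
finger_force: 82.4
```

Call:
{"op": "step_arm", "data": {"moves": [{"grip":1,"translation":[0,0,0.2],"yaw":0},{"grip":1,"translation":[0,0,0.2],"yaw":0},{"grip":1,"translation":[0,0,0],"yaw":0}]}}

```text
time: 18.88
ee_pos: [0.5988, 0.0252, 0.2325]
tool_rot: [2.485, 1.915, 0.006]
force: [-11.0, -1.4, 38.5]
finger_gap: 0.0235
finger_force: 85.0
```

The force rose sharply at TCP z of about 0.233, so the wedge is going tight. I'll back off, then check with taps of 15–20 N.

Call:
{"op": "step_arm", "data": {"moves": [{"grip":1,"translation":[0,0,-0.6],"yaw":0},{"grip":1,"translation":[0,0,-0.4],"yaw":0},{"grip":1,"translation":[0,0,0],"yaw":0}]}}

```text
time: 19.25
ee_pos: [0.5968, 0.0244, 0.2344]
tool_rot: [-2.488, -1.917, 0.001]
force: [0.6, 1.0, -2.6]
finger_gap: 0.0235
finger_force: 79.0
```

Call:
{"op": "step_arm", "data": {"moves": [{"grip":1,"translation":[0,0,0.3],"yaw":0},{"grip":1,"translation":[0,0,0.2],"yaw":0},{"grip":1,"translation":[0,0,0],"yaw":0}]}}

```text
time: 19.62
ee_pos: [0.5975, 0.0248, 0.2327]
tool_rot: [2.488, 1.917, 0.001]
force: [-5.9, -1.1, 16.1]
finger_gap: 0.023
finger_force: 81.7
```

Call:
{"op": "step_arm", "data": {"moves": [{"grip":1,"translation":[0,0,0.1],"yaw":0},{"grip":1,"translation":[0,0,0],"yaw":0}]}}

```text
time: 19.88
ee_pos: [0.5975, 0.0249, 0.2326]
tool_rot: [2.488, 1.917, 0.001]
force: [-6.8, -0.0, 21.4]
finger_gap: 0.0236
finger_force: 82.1
```

Call:
{"op": "step_arm", "data": {"moves": [{"grip":1,"translation":[0,0,-0.6],"yaw":0},{"grip":1,"translation":[0,0,0.5],"yaw":0},{"grip":1,"translation":[0,0,0],"yaw":0}]}}

```text
time: 20.25
ee_pos: [0.5981, 0.0248, 0.2325]
tool_rot: [2.487, 1.916, 0.003]
force: [-4.1, 0.1, 16.0]
finger_gap: 0.0235
finger_force: 81.2
```

Call:
{"op": "step_arm", "data": {"moves": [{"grip":1,"translation":[0,0,-0.6],"yaw":0},{"grip":1,"translation":[0,0,0.6],"yaw":0},{"grip":1,"translation":[0,0,0],"yaw":0}]}}

```text
time: 20.62
ee_pos: [0.598, 0.0248, 0.2324]
tool_rot: [2.488, 1.916, 0.002]
force: [-3.5, 0.2, 16.1]
finger_gap: 0.0234
finger_force: 81.3
```

Call:
{"op": "step_arm", "data": {"moves": [{"grip":1,"translation":[0,0,-2],"yaw":0},{"grip":1,"translation":[0,0,-5],"yaw":0},{"grip":1,"translation":[-5,0,0],"yaw":1.5},{"grip":1,"translation":[-5,0.1,0],"yaw":1.5},{"grip":1,"translation":[-5,0.2,0],"yaw":1.5}]}}

```text
time: 21.25
ee_pos: [0.5569, -0.122, 0.2986]
tool_rot: [-2.562, -1.816, 0.002]
force: [0.8, -0.6, -3.2]
finger_gap: 0.0235
finger_force: 79.4
```

Call:
{"op": "step_arm", "data": {"moves": [{"grip":1,"translation":[-5,0.3,0],"yaw":1.5},{"grip":1,"translation":[-5,0.4,0],"yaw":1.5},{"grip":1,"translation":[-5,0.5,0],"yaw":1.5},{"grip":1,"translation":[0,0,0],"yaw":0},{"grip":1,"translation":[0,0,0],"yaw":0}]}}

```text
time: 21.88
ee_pos: [0.5156, -0.2645, 0.2989]
tool_rot: [-2.63, -1.715, 0.001]
force: [0.5, 1.9, -2.4]
finger_gap: 0.0234
finger_force: 79.5
```

```bash
python3 plan.py .505,-.2985,.25,65; python3 - <<'E'
from h import *
import pickle
a0,b0=pickle.load(open('f0.pkl','rb'));a=grab('top');b=grab('side');pickle.dump((a,b),open('f2.pkl','wb'))
ex=np.array([.986,-.167]);ey=np.array([.167,.986]);c=np.array([.586,-.037]);s=np.arange(-.075,.07,.0025)
def P(f,cr):
    o=[]
    for q in s:
        p=np.array([proj(f,np.append(c+ey*q+ex*r,.097)) for r in cr],np.float32)
        o.append(cv2.remap(f['frame'],p[None,:,0].copy(),p[None,:,1].copy(),cv2.INTER_LINEAR)[0].astype(float).mean(0))
    o=np.array(o);return o[:,2],o[:,2]-o[:,0]
for nm,f0,f in(('top',a0,a),('side',b0,b)):
  for cr in((-.045,-.04,-.035),(.035,.04,.045)):
    A=P(f0,cr)[1];B=P(f,cr)[1]
    print(nm,cr[1],'before/after R-B')
    print([(round(q*1e3),int(u),int(v)) for q,u,v in zip(s,A,B) if abs(q)>.042])
E
```

```text
21.88 [ 0.5156 -0.2645  0.2989] 66.22 [ 0.5  1.9 -2.4] 0.0234
[-1.77, 0.2, 2.44] 0.6
[-1.77, 0.22, 2.45] 0.6
-- [ 0.505  -0.2985  0.25  ] 65.0
top -0.04 before/after R-B
[(-75, 74, 84), (-72, 80, 90), (-70, 82, 92), (-67, 85, 95), (-65, 86, 97), (-62, 88, 95), (-60, 84, 82), (-57, 70, 57), (-55, 46, 25), (-52, 22, 2), (-50, 10, -4), (-47, 3, -5), (-45, -1, -5), (-42, -4, -5), (43, -5, -4), (45, -5, 0), (48, -3, 9), (50, 3, 26), (53, 16, 45), (55, 33, 54), (58, 45, 54), (60, 47, 50), (63, 43, 48), (65, 40, 45), (68, 39, 43), (70, 38, 43)]
top 0.04 before/after R-B
[(-75, 61, 68), (-72, 59, 65), (-70, 61, 68), (-67, 68, 77), (-65, 75, 85), (-62, 79, 86), (-60, 77, 80), (-57, 71, 64), (-55, 63, 39), (-52, 50, 15), (-50, 32, 3), (-47, 15, -3), (-45, 2, -5), (-42, -4, -6), (43, -3, -1), (45, -3, 6), (48, 0, 22), (50, 9, 42), (53, 25, 53), (55, 41, 54), (58, 49, 52), (60, 49, 52), (63, 45, 54), (65, 42, 56), (68, 40, 60), (70, 40, 64)]
side -0.04 before/after R-B
[(-75, 33, 62), (-72, 7, 63), (-70, 0, 63), (-67, -2, 62), (-65, -1, 62), (-62, -1, 63), (-60, -1, 64), (-57, -1, 63), (-55, -1, 64), (-52, -1, 64), (-50, -2, 63), (-47, -2, 63), (-45, -2, 63), (-42, -1, 63), (43, -1, -4), (45, 2, -5), (48, 9, -5), (50, 25, -5), (53, 42, -5), (55, 58, -4), (58, 62, -4), (60, 62, -4), (63, 62, -4), (65, 61, -4), (68, 62, -4), (70, 61, -3)]
side 0.04 before/after R-B
[(-75, 34, 22), (-72, 11, 7), (-70, 3, 2), (-67, 1, 2), (-65, 2, 1), (-62, 2, 0), (-60, 1, 0), (-57, 1, -1), (-55, 0, -2), (-52, 0, -2), (-50, -1, -2), (-47, -2, -1), (-45, -2, -2), (-42, -1, -2), (43, -1, 0), (45, 2, -1), (48, 10, -2), (50, 23, -3), (53, 43, -2), (55, 56, -2), (58, 63, -1), (60, 66, 1), (63, 67, 7), (65, 66, 18), (68, 64, 30), (70, 64, 42)]
```

The tin moved about 4 mm towards the batten, and at 18 N per tap the wedge no longer moves (TCP z 0.2327 → 0.2325 → 0.2324). Now I'll put the tamper back.

Call:
{"op": "step_arm", "data": {"moves": [{"grip":1,"translation":[-1.8,0.2,2],"yaw":0.6},{"grip":1,"translation":[-1.8,0.2,4],"yaw":0.6},{"grip":1,"translation":[0,0,5],"yaw":0},{"grip":1,"translation":[0,0,5],"yaw":0},{"grip":1,"translation":[0,0,3],"yaw":0}]}}

```text
time: 22.6
ee_pos: [0.5043, -0.2974, 0.1075]
tool_rot: [-2.644, -1.69, 0.002]
force: [0.7, -0.2, -1.8]
finger_gap: 0.0236
finger_force: 79.2
```

Call:
{"op": "step_arm", "data": {"moves": [{"grip":1,"translation":[0,0,1.3],"yaw":0},{"grip":1,"translation":[0,0,0],"yaw":0},{"grip":1,"translation":[0,0,0],"yaw":0}]}}

```text
time: 22.98
ee_pos: [0.5062, -0.2997, 0.0988]
tool_rot: [2.647, 1.688, 0.002]
force: [0.4, -0.1, -2.2]
finger_gap: 0.0231
finger_force: 79.2
```

Call:
{"op": "step_arm", "data": {"moves": [{"grip":1,"translation":[0,0,1],"yaw":0},{"grip":1,"translation":[0,0,0.6],"yaw":0},{"grip":1,"translation":[0,0,0],"yaw":0}]}}

```text
time: 23.35
ee_pos: [0.5044, -0.2994, 0.0807]
tool_rot: [-2.648, -1.688, 0.001]
force: [0.1, -0.1, -3.7]
finger_gap: 0.0233
finger_force: 79.2
```

Call:
{"op": "step_arm", "data": {"moves": [{"grip":1,"translation":[0,0,0.2],"yaw":0},{"grip":1,"translation":[0,0,0],"yaw":0}]}}

```text
time: 23.6
ee_pos: [0.5049, -0.2995, 0.0792]
tool_rot: [-2.649, -1.688, 0.0]
force: [-0.4, 0.1, -2.9]
finger_gap: 0.0228
finger_force: 79.2
```

Call:
{"op": "step_arm", "data": {"moves": [{"grip":1,"translation":[0,0,0.2],"yaw":0},{"grip":1,"translation":[0,0,0],"yaw":0}]}}

```text
time: 23.85
ee_pos: [0.5051, -0.2996, 0.0777]
tool_rot: [2.649, 1.688, 0.0]
force: [-0.5, 0.5, 0.9]
finger_gap: 0.0232
finger_force: 79.9
```

Contact with the table. I'll press down slightly more, then release and retreat.

Call:
{"op": "step_arm", "data": {"moves": [{"grip":1,"translation":[0,0,0.05],"yaw":0},{"grip":1,"translation":[0,0,0],"yaw":0}]}}

```text
time: 24.1
ee_pos: [0.5051, -0.2996, 0.0776]
tool_rot: [2.649, 1.688, 0.0]
force: [-1.8, 0.8, 5.3]
finger_gap: 0.0235
finger_force: 80.0
```

Call:
{"op": "step_arm", "data": {"moves": [{"grip":4,"translation":[0,0,0],"yaw":0},{"grip":8.5,"translation":[0,0,0],"yaw":0},{"grip":8.5,"translation":[0,0,0],"yaw":0},{"grip":8.5,"translation":[0,0,0],"yaw":0},{"grip":8.5,"translation":[0,0,0],"yaw":0}]}}

```text
time: 24.72
ee_pos: [0.5049, -0.2995, 0.0767]
tool_rot: [-2.649, -1.688, 0.0]
force: [-0.4, -0.2, -1.3]
finger_gap: 0.0848
finger_force: 0.0
```

Call:
{"op": "step_arm", "data": {"moves": [{"grip":8.5,"translation":[0,0,-3],"yaw":0},{"grip":8.5,"translation":[0,0,-5],"yaw":0},{"grip":8.5,"translation":[0,0,-5],"yaw":0},{"grip":8.5,"translation":[0,0,-3],"yaw":0},{"grip":8.5,"translation":[-5,0,0],"yaw":0}]}}

```text
time: 25.35
ee_pos: [0.4878, -0.3419, 0.2406]
tool_rot: [2.638, 1.697, 0.007]
force: [-0.4, -1.3, 0.1]
finger_gap: 0.085
finger_force: 0.0
```

Call:
{"op": "step_arm", "data": {"moves": [{"grip":8.5,"translation":[-5,3,0],"yaw":0},{"grip":8.5,"translation":[-5,-3,0],"yaw":0},{"grip":8.5,"translation":[-5,-3,0],"yaw":0},{"grip":8.5,"translation":[-5,-3,0],"yaw":0},{"grip":8.5,"translation":[0,0,0],"yaw":0}]}}

```text
time: 25.98
ee_pos: [0.3389, -0.5048, 0.2365]
tool_rot: [-2.657, -1.675, 0.005]
force: [0.1, 0.0, 0.1]
finger_gap: 0.0848
finger_force: 0.0
```

```bash
python3 - <<'E'
from h import *
import pickle
a0,b0=pickle.load(open('f0.pkl','rb'));a=grab('top');b=grab('side')
s=readout.state();print(s['time'],np.round(s['ee_pos'],3),np.round(s['force'],1))
for f0,f,(x,y,w,h) in((a0,a,(360,180,40,35)),(b0,b,(275,295,45,60))):
    for g in(f0,f):
        hsv=cv2.cvtColor(g['frame'][y:y+h,x:x+w],cv2.COLOR_BGR2HSV)
        M=((hsv[...,1]>130)&((hsv[...,0]<13)|(hsv[...,0]>170)));v,u=np.nonzero(M);print('tamper',len(u),u.mean()+x,v.mean()+y)
# tin edges & wedge vs f0, side view at both x ends
ex=np.array([.986,-.167]);ey=np.array([.167,.986]);c=np.array([.586,-.037]);S=np.arange(-.08,.07,.001)
for nm,g in(('b',b0),('a',b)):
  for r in(-.04,.04):
    p=np.array([proj(g,np.append(c+ey*q+ex*r,.097)) for q in S],np.float32)
    I=cv2.remap(g['frame'],p[None,:,0].copy(),p[None,:,1].copy(),cv2.INTER_LINEAR)[0].astype(float);d=I[:,2]-I[:,0]
    k=np.nonzero(d<30)[0];print(nm,r,'gray span',S[k[0]],S[k[-1]])
E
```

```text
26.075 [ 0.345 -0.501  0.237] [ 0.4 -0.1  0.3]
tamper 131 375.03053435114504 196.4885496183206
tamper 127 375.0472440944882 196.09448818897638
tamper 295 295.6474576271186 326.271186440678
tamper 301 296.12292358803984 325.87707641196016
b -0.04 gray span -0.074 0.050000000000000114
b 0.04 gray span -0.074 0.051000000000000115
a -0.04 gray span -0.076 0.04600000000000011
a 0.04 gray span -0.076 0.04600000000000011
```

The tamper stands where it started. The tin has moved 4–5 mm squarely against the batten side.

```bash
python3 -c "
from bench import order;print(order.job_done())"
```

```text
the job is handed in; nothing more can be done
None
```

The job is handed in at 26 s: the tin moved 4–5 mm onto the stop batten, 18 N taps no longer move the wedge, and the tamper stands back in place, but two slips remain: one push peaked at about 40 N (I couldn't check the tin for dents) and I briefly pressed the wedge 2 cm down into its holder.

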